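# Release the vise lock with its splined key and hold it

### The arm

A 7-joint arm with a two-finger parallel gripper is mounted at the origin on the work surface. World frame = base frame: x ahead of the robot, y to its left, z up, the work surface at z = 0. Lengths are in m, angles in rad, forces in N, time in s.
With the tool pointing down it reaches from about 0.35 to 0.9 m from the base axis. Payload 19.9 kg.
Tool frame: the origin (TCP) lies at the very end of the fingers, on their centre line; the grasp point (between the pads) lies 19 mm behind it; z points along the fingers, y is the direction in which the jaws open and shut (so a half turn about z gives the same grasp; the last joint's range is limited). The gripper opens to 85 mm and grips with 20 to 120 N. Pads are 22 mm wide; open, the fingers measure 114 mm over their backs; the gripper's body (76 mm by 85 mm) begins 54 mm behind the grasp point. The pads swing forward as they close: fully open they stand 13 mm farther back than shut.
Start: joints at [-1.282, 0.417, -0.01, 1.614, 0.005, 1.111, -0.053], TCP at [0.203, 0.591, 0.231] pointing down, gripper open.
Joint ranges: [-2.81, 2.81], [-0.39, 2.02], [-1.27, 1.25], [0.06, 2.57], [-1.19, 4.33], [0.19, 2], [-2.82, 2.82]. Speed limits (rad/s): [1.89, 1.89, 2.39, 2.39, 3.01, 3.01, 3.01].

### API

Orientations are given as [roll, pitch, yaw] about the fixed x, y, z axes, in that order (R = Rz(yaw) Ry(pitch) Rx(roll)).
In Python, from rig import arm gives the robot as it stands.
- The arm moves only by the tool send_rows, never from a script. Its argument "series" is a list of rows, each a list of 5 numbers: the finger opening in m, from 0 to 0.0854, then the shift along the tool's x, y, z in m, then the turn about the tool's z in rad. In form: [[hand, x, y, z, yaw], ...]. A call has 1 to 20 rows; each row is the pose to reach, as a shift and turn from the pose commanded when the call began, along the tool's axes at that moment; what a row does not reach only later rows make up. A row lasts 1/12 s, in which the tool goes at most 41.7 mm and 7.16 degrees, less where a joint would pass 70% of its speed; a pose out of reach is approached as far as the arm can. A call with a gripper value outside its range is refused whole. The fingers move at their own pace and stop on an object; "squeeze" is the grip in N (left out, the last holds). Time passes only in rows, so rows that repeat a pose let the fingers close. It gives the time, the measured TCP pose, the force and the opening at its end, in the units of the state.
- arm.read_state(): the state, without advancing time (a new reading comes with each control period).
- arm.snapshot(name): name is "side" or "top" or "wrist"; returns a dict with "frame" (420x560x3 uint8, red, green, blue), "mtx" (3x3 intrinsics, pixels), "rvec" (rotation vector, rad) and "tvec" (3), from world to camera coordinates, as OpenCV has them; the wrist camera has in their place "tool_from_camera" (4x4, takes a point from camera to tool coordinates, whose origin is the TCP and whose axes are the flange's). Camera axes: x right, y down, z forward; pixel columns grow to the right and rows downward; lengths in m; the calibration is good to about 2 mm. The wrist camera is an equidistant fisheye: a pixel r from the principal point sees the ray r / f radians off the axis. A picture is of the moment at which its call begins: read the wrist's pose just before it. There is no depth.
- arm.hand_in(): hands the job in, once; it reports no verdict.
The state is a dict: "time_s": time; "qpos": joint angles; "dq": joint speeds; "joint_torque": joint torques, N m; "ee_pos": TCP position; "tool_rot": TCP orientation; "contact_force": force on the tool from outside, world axes, zero at the start; "wrist_torque": the same for the moment, N m; "width": opening from 0.0 (shut) to 1.0 (fully open).
Only numpy, scipy, OpenCV 4.12 (cv2) and the standard library are available. Lean on these libraries where they do the work, as an engineer would, in place of code of your own. Each camera call takes 0.05 s, during which the arm holds its last target. There are 200 camera calls.

### The job

Take the T-handled key out of the rack, set its splined stem on the drive socket of the vise, turn it until the splines mesh, and slide it fully home against the spring plunger inside, until the key's shoulder is down on the socket. Finish while still gripping the handle and pressing the key home, because the spring pushes it out again as soon as you let up. Handle the vise gently, never pushing the key against it with more than about 40 N, and leave everything else on the bench as it is.

Things in the scene. Friction and masses are not known exactly. Their poses are not given: they have to be found in the camera images.
- tkey: the T-handled key, 95 mm tall, about 180 g (varies), stem down in one of the rack's three holes (which one varies), its shoulder resting on the rack's top, free to turn; yaw varies. Origin at the bottom of the stem, z up along the key. Stem 0-32 mm, shoulder disc 38 mm across at 32-38 mm, shank 14 mm across up to 71 mm, handle bar at 71-95 mm
- key_tip (a point): centre of the bottom end of the key's steel stem (same point and axes as the key's origin). The stem is a cross of two wings along the key's x and y, each 28 mm across and 7 mm thick (the lowest 5 mm narrowed to 24 and 4.5 mm as a lead-in), so it fits at every quarter turn
- key_shoulder (a point): on the key's axis, at the underside of the shoulder disc, 32 mm above the tip; it meets the socket mouth when the key is home
- key_handle (a point): centre of the key's wooden handle bar, 83 mm above the tip; bar 66 mm long along x, 16 mm wide along y, 24 mm tall
- rack: dark wooden key rack fixed to the bench, 50 x 270 x 40 mm (long along its y), origin at the centre of its underside; three square through holes 31 mm wide on its centre line at y = -95, 0, +95 mm, each with a key
- vise: teal cast vise bolted to the bench, base 200 x 130 mm; origin on the bench right under the socket axis; base reaches from x = -65 to +135 mm, jaws across y at x = 52 to 120 mm, 74 mm high; square steel drive block on top of the 48 mm high gear housing at the origin
- socket_mouth (a point): centre of the socket's open top, 85 mm above the bench, z up. The drive block is 42 mm square; its socket is a cross-shaped slot, arms along this point's x and y, 30 mm across and 9 mm wide, 37 mm deep. The block's turn within the vise varies, and it turns only stiffly (about 0.5 N m)
- plunger (a joint): how far the spring plunger in the middle of the socket is pushed down, m: 0 at rest (its top 14 mm below the mouth), 0.018 with the key home, stop at 0.0225. The spring pushes up with about 3.5 N at rest and 9.8 N with the key home
- knobkey: spare key with a pear-shaped wooden knob (28 mm wide) and a square stem, in the rack; leave it there. Overall 76 mm tall
- stubkey: spare key with a short round stub handle (22 mm wide, 22 mm tall) and a round stem, in the rack; leave it there. Overall 60 mm tall
- tape: roll of blue masking tape lying flat, 104 mm across, 46 mm high; leave alone
- block: upright wooden block 50 x 45 x 80 mm; leave alone
- pliers: red-handled pliers lying flat, 170 mm long, 14 mm high; leave alone
- glue: yellow glue bottle, 56 mm across, 140 mm tall; leave alone
- file: wood-handled flat file lying down, under 30 mm high; leave alone

How it is judged:
By the outcome, as a careful person would: the job done as asked, in the order asked, and still so for the second after the job is handed in, while the arm keeps its last pose, push and grip.
It also fails if it takes over 45 s, if anything falls off the work surface, if the arm or the gripper's body presses on something with over 40 N, if the wrist force passes 120 N, or if a joint passes its speed limit or range.

## Working session

There is one attempt and no reset: what is moved stays moved. The work goes in short steps, Python scripts to look and compute and a tool call to move; the robot and the scene stay as the last step left them, time stands still between calls to the robot, and variables do not carry over. Pictures are saved under pics/ and viewed, about 8 in all and at most 12, crops included, and the job is handed in when it is done.

Besides the shell and the picture viewer there is one more tool, called after "Request:" in YAML: its name, and indented under it one key for each argument. send_rows: Moves the arm, as the interface text tells. Its arguments: {"type":"object","properties":{"series":{"type":"array","items":{"type":"array","items":{"type":"number"}}},"squeeze":{"type":"number"}},"required":["series"]}

```bash
mkdir -p pics; ls
python3 - <<'E'
from rig import arm
import cv2,pickle
s=arm.read_state();print(s['time_s'],s['ee_pos'],s['tool_rot'],s['width'],s['contact_force'])
d={}
for n in('side','top','wrist'):
    d[n]=arm.snapshot(n);cv2.imwrite(f'pics/a_{n}.png',d[n]['frame'][:,:,::-1])
    print(n,{k:v for k,v in d[n].items() if k!='frame'})
pickle.dump(d,open('a.pkl','wb'))
E
```

```text
pics
0.0 [0.20291537 0.59078506 0.23067883] [-3.14039382e+00  1.27911843e-04  2.81080120e+00] 0.9984605545061146 [ 0.15910786 -0.56150027  0.01598494]
side {'mtx': array([[394.94157047,   0.        , 277.06349033],
       [  0.        , 394.94157047, 212.77375883],
       [  0.        ,   0.        ,   1.        ]]), 'rvec': array([ 2.17116191, -0.00618003,  0.01416908]), 'tvec': array([-0.61932412,  0.0816459 ,  1.04032863])}
top {'mtx': array([[379.34086682,   0.        , 283.71594505],
       [  0.        , 379.34086682, 205.35200706],
       [  0.        ,   0.        ,   1.        ]]), 'rvec': array([ 2.14223357, -2.14758037,  0.15434915]), 'tvec': array([0.01170644, 0.64896727, 1.07613757])}
wrist {'mtx': array([[325.1922621 ,   0.        , 277.22904322],
       [  0.        , 325.1922621 , 211.19805092],
       [  0.        ,   0.        ,   1.        ]]), 'tool_from_camera': array([[ 4.01461624e-04, -9.46463001e-01, -3.22812060e-01,
         8.30861027e-02],
       [ 9.99999918e-01,  3.62821912e-04,  1.79869597e-04,
         1.33385383e-03],
       [-5.31166298e-05, -3.22812105e-01,  9.46463069e-01,
        -1.42751964e-01],
       [ 0.00000000e+00,  0.00000000e+00,  0.00000000e+00,
         1.00000000e+00]])}
```

View pics/a_top.png

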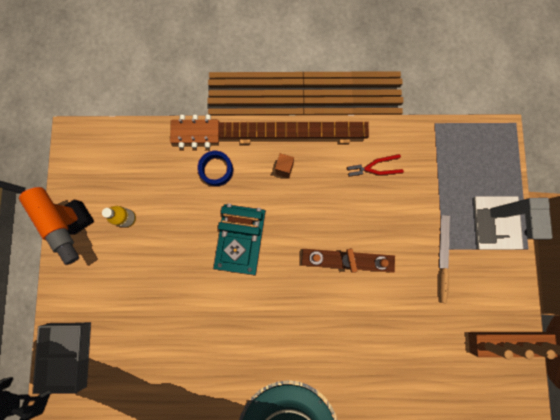

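View pics/a_side.png

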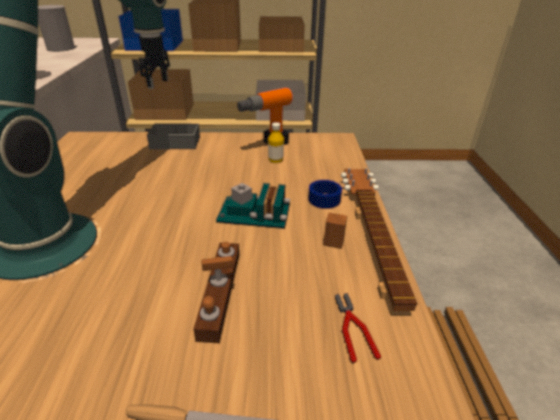

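The top view shows the rack at about (347,261) with the T-handle in its middle hole at (350,260). The vise's drive block is at about (235,250). I'll enlarge both and cast rays.

```bash
cat > h.py <<'E'
import numpy as np,cv2
from scipy.spatial.transform import Rotation as R
def ray(c,uv,pose=None):
    K=c['mtx'];x=np.array([(uv[0]-K[0,2])/K[0,0],(uv[1]-K[1,2])/K[1,1]])
    if 'rvec' in c:
        M=cv2.Rodrigues(c['rvec'])[0];return -M.T@c['tvec'],M.T@np.r_[x,1]
    t=np.linalg.norm(x);d=np.r_[x*np.sin(t)/max(t,1e-9),np.cos(t)]
    T=c['tool_from_camera'];p,rpy=pose;W=R.from_euler('xyz',rpy).as_matrix()
    return W@T[:3,3]+p,W@T[:3,:3]@d
def plane(c,uv,z,pose=None):
    o,d=ray(c,uv,pose);return o+d*(z-o[2])/d[2]
E
python3 - <<'E'
import pickle,cv2,numpy as np
from h import *
d=pickle.load(open('a.pkl','rb'));t=d['top'];f=t['frame'][:,:,::-1]
a=cv2.resize(f[195:285,205:305],None,fx=4,fy=4,interpolation=2)
b=cv2.resize(f[195:285,298:398],None,fx=4,fy=4,interpolation=2)
cv2.imwrite('pics/b.png',np.hstack([a,b]))
print('key',plane(t,(350,260),.103),'sock',plane(t,(235,250),.085),'rackends',plane(t,(300,257),.04),plane(t,(395,264),.04))
E
```

```text
key [ 0.48822879 -0.17221285  0.103     ] sock [0.51687173 0.14738368 0.085     ] rackends [ 0.49738392 -0.03713373  0.04      ] [ 0.4765232  -0.31370427  0.04      ]
```

View pics/b.png

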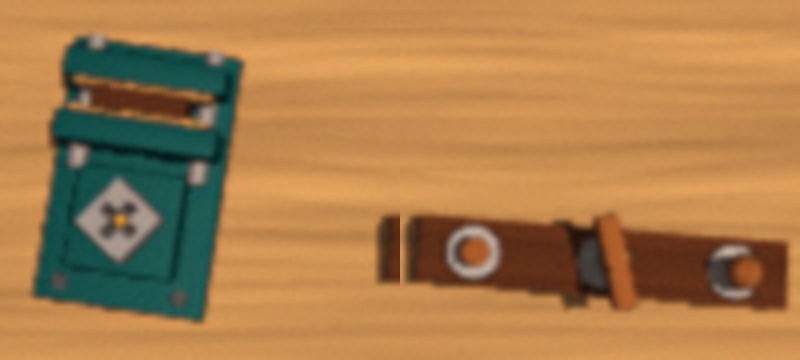

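The T-bar runs from (605,215) to (625,305) in the crop, so its yaw is about 12°. The drive block is a diamond at about (119,220), turned roughly 45°. Next I'll hover over the vise for a close look.

Request:
send_rows:
  series:
    - [0.085,-0.02,-0.014,0,-0.05]
    - [0.085,-0.05,-0.036,0,-0.1]
    - [0.085,-0.083,-0.06,0,-0.15]
    - [0.085,-0.116,-0.084,0,-0.2]
    - [0.085,-0.149,-0.108,0,-0.25]
    - [0.085,-0.182,-0.132,0,-0.3]
    - [0.085,-0.215,-0.156,0,-0.35]
    - [0.085,-0.248,-0.18,0,-0.4]
    - [0.085,-0.281,-0.204,0,-0.45]
    - [0.085,-0.314,-0.228,0,-0.5]
    - [0.085,-0.347,-0.252,0,-0.55]
    - [0.085,-0.38,-0.276,0,-0.55]
    - [0.085,-0.41,-0.296,0,-0.55]
    - [0.085,-0.43,-0.31,0,-0.55]
    - [0.085,-0.441,-0.318,0,-0.55]
    - [0.085,-0.441,-0.318,0,-0.55]
    - [0.085,-0.441,-0.318,0,-0.55]

```text
time_s: 1.57
ee_pos: [0.5168, 0.1467, 0.231]
tool_rot: [-3.141, -0.001, -2.924]
contact_force: [-0.2, 0.8, 0.6]
width: 0.997
```

```bash
cat > look.py <<'E'
import sys,pickle,cv2
from rig import arm
n=sys.argv[1];s=arm.read_state();c=arm.snapshot('wrist')
pickle.dump((c,(s['ee_pos'],s['tool_rot'])),open(n+'.pkl','wb'))
cv2.imwrite(f'pics/{n}.png',c['frame'][:,:,::-1]);print(s['time_s'],s['ee_pos'],s['tool_rot'],s['contact_force'])
E
python3 look.py v1
```

```text
1.5667 [0.51677421 0.14671736 0.23103958] [-3.14141810e+00 -5.58791857e-04 -2.92360304e+00] [-0.1525712   0.81743597  0.64384448]
```

View pics/v1.png

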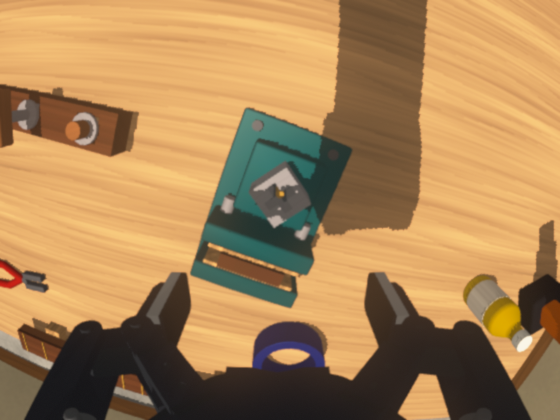

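The wrist view shows the drive block at about (281,194), half in shadow. I'll find its outline by low saturation.

Run:
```python
import pickle
from h import *
c,p=pickle.load(open('v1.pkl','rb'))
x0,y0=235,145
b=cv2.resize(c['frame'][y0:y0+95,x0:x0+95,::-1],None,fx=6,fy=6,interpolation=cv2.INTER_CUBIC)
hsv=cv2.cvtColor(b,cv2.COLOR_BGR2HSV)
m=((hsv[...,1]<70)&(hsv[...,2]>40)).astype(np.uint8)*255
m=cv2.morphologyEx(m,cv2.MORPH_CLOSE,np.ones((25,25)));m=cv2.morphologyEx(m,cv2.MORPH_OPEN,np.ones((61,61)))
C=max(cv2.findContours(m,0,2)[0],key=cv2.contourArea)
P=np.array([plane(c,(q[0]/6+x0-.4,q[1]/6+y0-.4),.085,p)[:2] for q in C[:,0]],np.float32)
r=cv2.minAreaRect(P*1000);print(r)
q=cv2.boxPoints(cv2.minAreaRect(C)).astype(int)
o=b.copy();cv2.drawContours(o,[q],0,(0,0,255),1);cv2.drawContours(o,[C],0,(0,255,0),1)
cv2.imwrite('pics/v1c.png',o)
# plunger pin: orange/yellow inside
for n,z in(('plunger',.071),):
    w=((hsv[...,0]>12)&(hsv[...,0]<35)&(hsv[...,1]>120)).astype(np.uint8)
    w[:180]=0;w[400:]=0;w[:,:180]=0;w[:,400:]=0
    y,x=np.nonzero(w);print(x.mean(),y.mean(),len(x),plane(c,(x.mean()/6+x0-.4,y.mean()/6+y0-.4),z,p))
```

```text
((516.7156982421875, 149.66482543945312), (49.670494079589844, 47.59965515136719), 45.80643081665039)
269.4772036474164 292.07092198581563 1974 [0.51848493 0.15048975 0.071     ]
```

View pics/v1c.png

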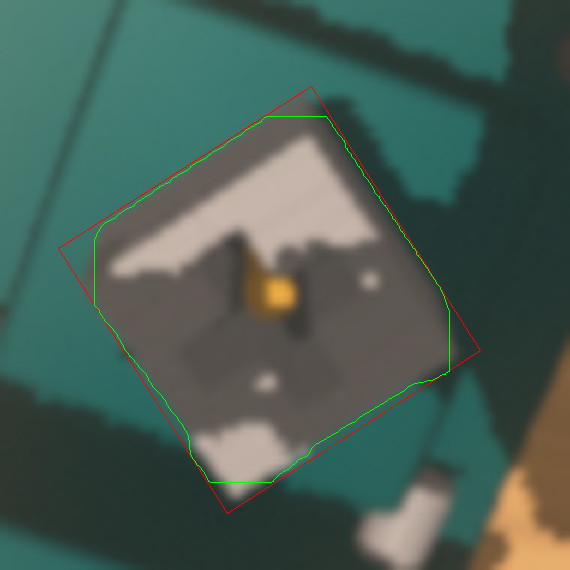

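The crop shows the block's top face with corners near (105,268), (312,131), (460,358) and (231,502). The plunger's top is at (281,293). The mask included the side faces, so I'll use the visible edges instead.

Run:
```python
import pickle
from h import *
c,p=pickle.load(open('v1.pkl','rb'))
f=lambda q,z:plane(c,(q[0]/6+235-.4,q[1]/6+145-.4),z,p)[:2]*1000
Q=np.array([f(q,.085) for q in[(105,268),(312,131),(460,358),(231,502)]]);print(Q,Q.mean(0))
for i in range(4):
    e=Q[(i+1)%4]-Q[i];print(np.linalg.norm(e),np.degrees(np.arctan2(e[1],e[0]))%90)
print('plunger',f((281,293),.071))
# same plunger in first top view
d=pickle.load(open('a.pkl','rb'))['top'];print(plane(d,(205+120/4,195+220/4),.071),plane(d,(205+119/4,195+220/4),.085))
```

```text
[[516.36757095 124.06898421]
 [488.70217752 150.2779678 ]
 [518.59214229 180.85453939]
 [549.86153741 151.14862179]] [518.38085704 151.5875283 ]
38.10885480617628 46.54852497815591
42.759054302024936 45.65057442206683
43.13022851143374 46.46880819259777
43.0714819941352 38.95529687544689
plunger [518.23368225 152.33625712]
[0.51727465 0.14919937 0.071     ] [0.51687342 0.14808726 0.085     ]
```

Request:
send_rows:
  series:
    - [0.085,0.006,-0.02,0,0]
    - [0.085,0.016,-0.05,0,0]
    - [0.085,0.028,-0.088,0,0]
    - [0.085,0.04,-0.126,0,0]
    - [0.085,0.052,-0.164,0,0]
    - [0.085,0.064,-0.202,0,0]
    - [0.085,0.076,-0.24,0,0]
    - [0.085,0.088,-0.276,0,0]
    - [0.085,0.095,-0.3,0,0]
    - [0.085,0.098,-0.308,0,0]
    - [0.085,0.098,-0.308,0,0]
    - [0.085,0.098,-0.308,0,0]

```text
time_s: 2.62
ee_pos: [0.4883, -0.1733, 0.2312]
tool_rot: [3.141, -0.0, -2.921]
contact_force: [-0.6, 0.6, -0.8]
width: 1.0
```

```bash
python3 look.py k1
python3 - <<'E'
import pickle
from h import *
c,p=pickle.load(open('k1.pkl','rb'))
cv2.imwrite('pics/k1c.png',cv2.resize(c['frame'][110:260,190:370,::-1],None,fx=4,fy=4,interpolation=cv2.INTER_CUBIC))
E
```

```text
2.6167 [ 0.48833994 -0.17332562  0.23119326] [ 3.14104360e+00 -8.20843525e-05 -2.92114059e+00] [-0.60971299  0.55414715 -0.75515516]
```

View pics/k1c.png

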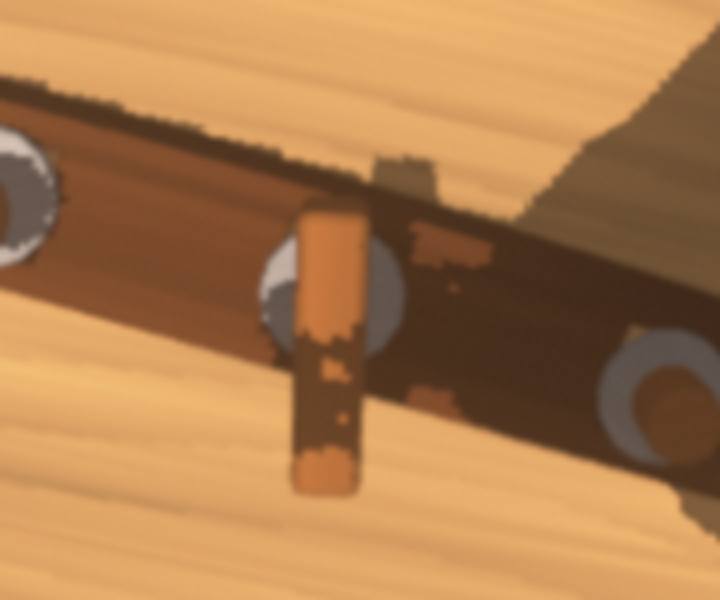

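The bar's top face has corners at about (300,212), (369,212), (358,495) and (292,495) in the crop. The shoulder disc is centred near (332,293).

Run:
```python
import pickle
from h import *
c,p=pickle.load(open('k1.pkl','rb'))
f=lambda q,z:plane(c,(q[0]/4+190-.4,q[1]/4+110-.4),z,p)[:2]*1000
Q=np.array([f(q,.103) for q in[(300,212),(369,212),(358,495),(292,495)]]);m=Q.mean(0)
a=(Q[0]+Q[1]-Q[2]-Q[3])/2;print(m,np.linalg.norm(a),np.linalg.norm(Q[0]-Q[1]),np.linalg.norm(Q[2]-Q[3]),np.degrees(np.arctan2(a[1],a[0])))
print('disc',f((332,293),.046))
W=R.from_euler('xyz',p[1]).as_matrix();print('toolshift',W.T@np.r_[m-p[0][:2]*1000,0],'tool x deg',np.degrees(p[1][2]))
```

```text
[ 488.01468565 -176.85571631] 64.50556008794288 14.55753511624621 14.903065983976227 -169.4626802950137
disc [ 487.53530572 -177.16307417]
toolshift [ 1.08931136e+00 -3.37354285e+00 -1.76284294e-03] tool x deg -167.36902712404247
```

Request:
send_rows:
  series:
    - [0.085,0.001,-0.0035,0.02,0.037]
    - [0.085,0.001,-0.0035,0.05,0.037]
    - [0.085,0.001,-0.0035,0.08,0.037]
    - [0.085,0.001,-0.0035,0.11,0.037]
    - [0.085,0.001,-0.0035,0.135,0.037]
    - [0.085,0.001,-0.0035,0.15,0.037]
    - [0.085,0.001,-0.0035,0.157,0.037]
    - [0.085,0.001,-0.0035,0.157,0.037]
    - [0.04,0.001,-0.0035,0.157,0.037]
    - [0.025,0.001,-0.0035,0.157,0.037]
    - [0.005,0.001,-0.0035,0.157,0.037]
    - [0.005,0.001,-0.0035,0.157,0.037]
    - [0.005,0.001,-0.0035,0.157,0.037]
    - [0.005,0.001,-0.0035,0.157,0.037]
    - [0.005,0.001,-0.0035,0.157,0.037]
    - [0.005,0.001,-0.0035,0.157,0.037]
  squeeze: 70

```text
time_s: 4.0
ee_pos: [0.4882, -0.1784, 0.0749]
tool_rot: [-3.142, 0.001, -2.959]
contact_force: [-1.9, 2.0, 9.9]
width: 0.178
```

Request:
send_rows:
  series:
    - [0.005,0,0,-0.005,0]
    - [0.005,0,0,-0.015,0]
    - [0.005,0,0,-0.03,0]
    - [0.005,0,0,-0.05,0]
    - [0.005,0,0,-0.075,0]
    - [0.005,0,0,-0.1,0]
    - [0.005,0,0,-0.12,0]
    - [0.005,0,0,-0.13,0]
    - [0.005,0,0,-0.13,0]
    - [0.005,0,0,-0.13,0]

```text
time_s: 4.83
ee_pos: [0.4878, -0.1783, 0.2041]
tool_rot: [3.142, 0.0, -2.959]
contact_force: [0.3, -0.1, -1.7]
width: 0.175
```

Run:
```python
from rig import arm
import cv2
s=arm.read_state();print(s['qpos'],s['wrist_torque'])
c=arm.snapshot('side');w=arm.snapshot('wrist')
import numpy as np
a=cv2.resize(c['frame'][100:300,150:300,::-1],None,fx=2,fy=2);b=w['frame'][:400,100:500,::-1]
cv2.imwrite('pics/l1.png',np.hstack([a,b]))
```

```text
[-0.05494399  0.272772    0.40801754  1.91506202 -0.12939041  0.9788199
  2.16507356] [-0.00839542  0.03192308  0.05741128]
```

View pics/l1.png

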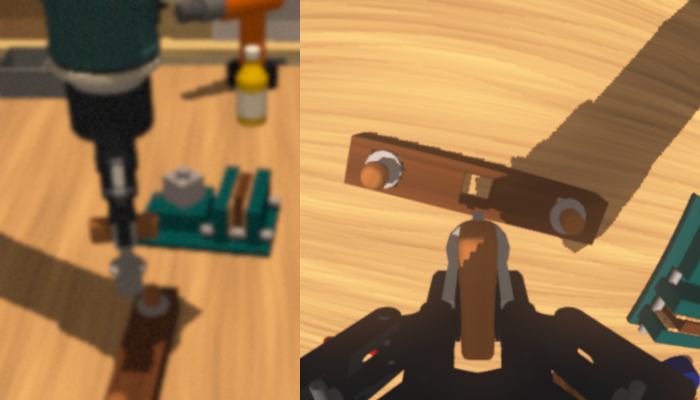

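The key is out, upright and gripped across its bar. Rack and spares look undisturbed. Next I'll carry it over the socket, turning about 35°.

Request:
send_rows:
  series:
    - [0.005,-0.004,0.015,0,-0.04]
    - [0.005,-0.012,0.042,0,-0.11]
    - [0.005,-0.021,0.075,0,-0.18]
    - [0.005,-0.031,0.11,0,-0.25]
    - [0.005,-0.041,0.145,0,-0.32]
    - [0.005,-0.051,0.18,0,-0.39]
    - [0.005,-0.061,0.215,0,-0.46]
    - [0.005,-0.071,0.25,0,-0.53]
    - [0.005,-0.08,0.284,0,-0.59]
    - [0.005,-0.086,0.306,0,-0.61]
    - [0.005,-0.089,0.316,0,-0.61]
    - [0.005,-0.0894,0.3178,0,-0.61]
    - [0.005,-0.0894,0.3178,0,-0.61]
    - [0.005,-0.0894,0.3178,0.02,-0.61]
    - [0.005,-0.0894,0.3178,0.03,-0.61]
    - [0.005,-0.0894,0.3178,0.03,-0.61]
    - [0.005,-0.0894,0.3178,0.03,-0.61]

```text
time_s: 6.35
ee_pos: [0.518, 0.1492, 0.174]
tool_rot: [3.141, -0.002, -2.351]
contact_force: [0.2, -0.8, -1.4]
width: 0.172
```

```bash
python3 look.py v2
python3 - <<'E'
from rig import arm
import cv2,pickle,numpy as np
c=arm.snapshot('side');t=arm.snapshot('top');pickle.dump((c,t),open('v2s.pkl','wb'))
w,_=pickle.load(open('v2.pkl','rb'))
a=cv2.resize(c['frame'][130:230,205:305,::-1],None,fx=4,fy=4,interpolation=2);b=cv2.resize(w['frame'][140:340,180:380,::-1],None,fx=2,fy=2,interpolation=2)
cv2.imwrite('pics/v2c.png',np.hstack([a,b]))
E
```

```text
6.35 [0.51796273 0.14924035 0.17395981] [ 3.14122731e+00 -1.54614429e-03 -2.35073013e+00] [ 0.18766329 -0.77075106 -1.4165156 ]
```

View pics/v2c.png

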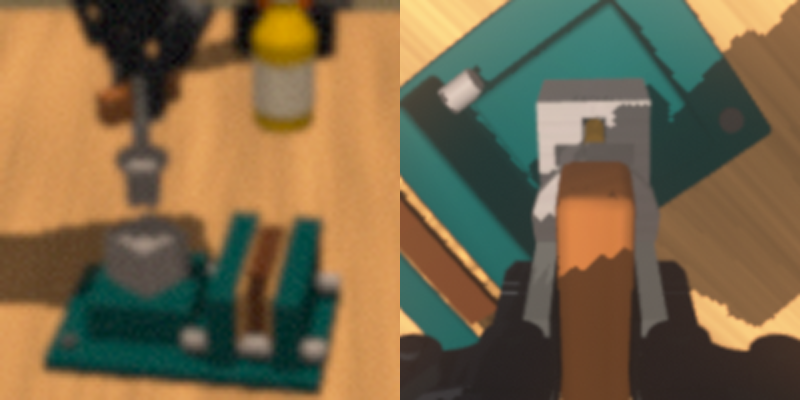

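The wrist view shows the block square to the tool, with top-face edges at x≈537 and 650 and its far edge at y≈102. The bar's end face is at y 160–197 and x 558–634. I'll compare the two in tool axes.

Run:
```python
import pickle
from h import *
c,p=pickle.load(open('v2.pkl','rb'));W=R.from_euler('xyz',p[1]).as_matrix()
tf=lambda q,z:W.T@(plane(c,((q[0]-400)/2+180-.25,q[1]/2+140-.25),z,p)-p[0])*1000
ztip=p[0][2]-.067
for n,q,z in[('blkFL',(537,102),.085),('blkFR',(650,104),.085),('blkL',(538,155),.085),('blkR',(651,155),.085),('plunger',(594,130),.071),('barL',(558,197),ztip+.095),('barR',(634,197),ztip+.095)]:print(n,tf(q,z).round(1))
s,t=pickle.load(open('v2s.pkl','rb'))
# side view: tip bottom centre vs socket mouth centre
f=lambda q:(205+q[0]/4-.4,130+q[1]/4-.4)
print('side: block centre',plane(s,f((147,240)),.085),'tip',plane(s,f((142,203)),ztip),p[0])
```

```text
blkFL [ 18.9 -20.9  89. ]
blkFR [18.1 20.9 89. ]
blkL [ -2.  -21.1  88.9]
blkR [-2.  21.8 89. ]
plunger [3.50e+00 1.00e-01 1.03e+02]
barL [ 31.8  -6.6 -28. ]
barR [ 31.8   8.  -27.9]
side: block centre [0.51952251 0.13667799 0.085     ] tip [0.51606271 0.15053562 0.10695981] [0.51796273 0.14924035 0.17395981]
```

The block measures 41.8 mm wide, as it should. It sits about 1.7 mm toward −x of the key axis and is laterally aligned. I'll correct that and feel my way down.

Request:
send_rows:
  series:
    - [0.005,-0.0017,-0.0004,0.005,0]
    - [0.005,-0.0017,-0.0004,0.012,0]
    - [0.005,-0.0017,-0.0004,0.018,0]
    - [0.005,-0.0017,-0.0004,0.021,0]
    - [0.005,-0.0017,-0.0004,0.023,0]
    - [0.005,-0.0017,-0.0004,0.0245,0]
    - [0.005,-0.0017,-0.0004,0.0255,0]
    - [0.005,-0.0017,-0.0004,0.0255,0]

```text
time_s: 7.17
ee_pos: [0.5196, 0.1511, 0.1486]
tool_rot: [3.142, -0.0, -2.349]
contact_force: [-0.5, 0.5, -2.4]
width: 0.175
```

Request:
send_rows:
  series:
    - [0.005,0,0,0.001,0]
    - [0.005,0,0,0.002,0]
    - [0.005,0,0,0.003,0]
    - [0.005,0,0,0.004,0]
    - [0.005,0,0,0.004,0]

```text
time_s: 7.58
ee_pos: [0.5203, 0.1512, 0.1463]
tool_rot: [-3.141, 0.001, -2.35]
contact_force: [-8.8, -4.3, 24.2]
width: 0.172
```

Contact came at about 5 mm depth, which is the lead-in step. The side force points toward tool +x, so I'll ease off and shift that way.

Request:
send_rows:
  series:
    - [0.005,0,0,-0.002,0]
    - [0.005,0.001,0.0003,-0.002,0]
    - [0.005,0.001,0.0003,-0.002,0]
    - [0.005,0.001,0.0003,-0.001,0]
    - [0.005,0.001,0.0003,0,0]
    - [0.005,0.001,0.0003,0,0]

```text
time_s: 8.08
ee_pos: [0.5187, 0.1504, 0.1446]
tool_rot: [-3.142, -0.001, -2.35]
contact_force: [-1.4, -2.2, -0.5]
width: 0.17
```

That freed it. I'll carry on down, watching the force.

Request:
send_rows:
  series:
    - [0.005,0,0,0.0015,0]
    - [0.005,0,0,0.003,0]
    - [0.005,0,0,0.0045,0]
    - [0.005,0,0,0.006,0]
    - [0.005,0,0,0.006,0]

```text
time_s: 8.5
ee_pos: [0.5186, 0.1505, 0.1383]
tool_rot: [3.142, -0.001, -2.349]
contact_force: [-0.4, -3.0, -3.3]
width: 0.175
```

Request:
send_rows:
  series:
    - [0.005,0,0,0.0015,0]
    - [0.005,0,0,0.003,0]
    - [0.005,0,0,0.0045,0]
    - [0.005,0,0,0.006,0]
    - [0.005,0,0,0.0075,0]
    - [0.005,0,0,0.009,0]
    - [0.005,0,0,0.0105,0]
    - [0.005,0,0,0.012,0]
    - [0.005,0,0,0.012,0]

```text
time_s: 9.25
ee_pos: [0.5188, 0.1505, 0.1269]
tool_rot: [-3.141, -0.0, -2.349]
contact_force: [-3.9, -4.5, 4.5]
width: 0.175
```

Request:
send_rows:
  series:
    - [0.005,0.0004,0,0.001,0]
    - [0.005,0.0004,0,0.002,0]
    - [0.005,0.0004,0,0.003,0]
    - [0.005,0.0004,0,0.004,0]
    - [0.005,0.0004,0,0.005,0]
    - [0.005,0.0004,0,0.0055,0]
    - [0.005,0.0004,0,0.0055,0]

```text
time_s: 9.83
ee_pos: [0.5187, 0.1504, 0.1218]
tool_rot: [-3.141, 0.0, -2.349]
contact_force: [-3.4, -4.4, 9.2]
width: 0.176
```

Request:
send_rows:
  series:
    - [0.005,0.0002,0,0.0005,0]
    - [0.005,0.0002,0,0.001,0]
    - [0.005,0.0002,0,0.0015,0]
    - [0.005,0.0002,0,0.002,0]
    - [0.005,0.0002,0,0.002,0]

```text
time_s: 10.25
ee_pos: [0.5187, 0.1504, 0.12]
tool_rot: [-3.141, 0.001, -2.349]
contact_force: [-4.2, -4.3, 13.0]
width: 0.178
```

Request:
send_rows:
  series:
    - [0.005,0,0,0.0005,0]
    - [0.005,0,0,0.0005,0]
    - [0.005,0,0,0.0005,0]

```text
time_s: 10.5
ee_pos: [0.5188, 0.1504, 0.1199]
tool_rot: [-3.141, 0.001, -2.349]
contact_force: [-8.1, -4.3, 21.2]
width: 0.173
```

The key has stopped at the predicted height (TCP 0.120), with the force up to 21 N. I'll check it by eye.

Run:
```python
from rig import arm
import cv2,numpy as np
c=arm.snapshot('side');w=arm.snapshot('wrist')
a=cv2.resize(c['frame'][130:230,205:305,::-1],None,fx=4,fy=4,interpolation=2);b=cv2.resize(w['frame'][140:340,180:380,::-1],None,fx=2,fy=2,interpolation=2)
cv2.imwrite('pics/f.png',np.hstack([a,b]));s=arm.read_state();print(s['time_s'],s['ee_pos'],s['contact_force'])
```

```text
10.6 [0.51880169 0.15039131 0.11989775] [-6.70544347 -6.63820631 20.67785452]
```

View pics/f.png

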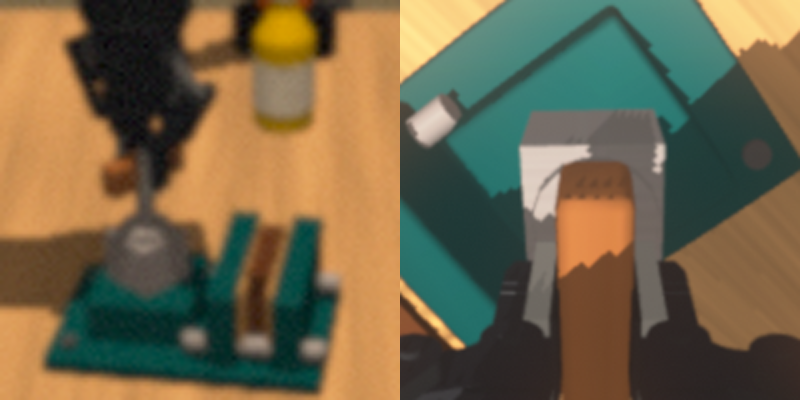

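Both views show the shoulder disc flat on the block, and the bar hasn't slipped in the jaws. Handing in.

```bash
python3 -c "
from rig import arm
print(arm.hand_in());s=arm.read_state();print(s['time_s'],s['ee_pos'],s['contact_force'],s['width'])"
```

```text
the job is handed in; nothing more can be done
None
the job is handed in; nothing more can be done
```

I took the T-key from the rack's middle hole, turned it about 35° to match the socket, and pressed it home. I handed the job in with the handle still gripped and the key still held down. The robot clock stood at 10.6 s.

**Seating:** At the last reading the TCP was at z = 0.1199 m, which puts the stem tip at about 53 mm. That is the expected home height to within about 0.1 mm. The final pictures show the shoulder disc on the drive block and the bar unmoved in the jaws.

**Force:** The upward force was steady at about 21 N: the spring plus roughly 13 N on the shoulder. The highest reading at the end of any move was about 24 N upward, or 26 N counting the sideways part. That came when the lead-in step briefly caught the mouth, and a 1 mm sideways shift freed it.

**Checks that disagreed:**
- A sideways force of about 9 N remained at the end, so the key is pressing lightly on one side of the slot.
- My estimates of the socket position differed by 2–3 mm between views. One side-camera estimate was about 15 mm off and I ignored it. The fit was finished by feel.
- I could not read the robot's state after handing in, so the final second is unconfirmed.

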